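# Clamp a lock bolt in the V-cradle

## Robot

A 7-joint arm with a two-finger parallel gripper is mounted at the origin on the work surface. World frame = base frame: x ahead of the robot, y to its left, z up, the work surface at z = 0. Lengths are in m, angles in rad, forces in N, time in s.
With the tool pointing down it reaches from about 0.375 to 0.925 m from the base axis. Payload 3.1 kg.
Tool frame: the origin (TCP) lies between the finger pads; the fingertips stand 19 mm ahead of it and the grasp point (between the pads) is the TCP; z points along the fingers, y is the line along which they close (so a half turn about z gives the same grasp; the last joint's range is limited). The gripper opens to 85 mm and grips with 20 to 120 N. Pads are 22 mm wide; open, the fingers measure 114 mm over their backs; the gripper's body (76 mm by 85 mm) begins 54 mm behind the grasp point. The pads swing forward as they close: fully open they stand 13 mm farther back than shut.
Start: joints at [1.083, 0.383, 0.044, 1.598, -0.018, 1.161, -0.05], TCP at [0.247, -0.601, 0.25] pointing down, gripper open.
Joint ranges: [-2.61, 2.61], [-0.41, 2.15], [-1.48, 1.57], [0, 2.5], [-1.57, 4.71], [0.05, 1.97], [-2.85, 2.85]. Speed limits (rad/s): [2.79, 2.79, 3.14, 3.14, 3.14, 3.14, 3.14].

## Interface

Orientations are given as a unit quaternion [x, y, z, w].
In Python, from bench import move_ptp, movel, move_j, move_gripper, pause, inverse_kinematics, read_camera, camera_params, MotionError, sign_off, look_for, tip_of, read_time_s, read_qpos, read_joint_vel, read_effort, read_eef_pos, read_tcp_rot, read_ft_force, read_ft_torque, read_finger_gap, read_grasp_force gives the robot as it stands. Calls block until the motion is done:
- move_ptp(position, orientation): joint-space move of the TCP to a pose.
- movel(position, orientation=None, speed=0.15): straight line of the TCP; orientation=None keeps the orientation; speed is the mean speed in m/s.
- move_j(angles): joint-space move.
- move_gripper(opening, effort=None): finger opening in m; effort is the grip in N (None keeps the last); returns when the fingers have stopped.
- pause(seconds).
- inverse_kinematics(position, orientation): joint angles nearest the present ones, or None.
- read_camera(name): name is "side" or "top"; returns the picture (480x640x3 uint8, red, green, blue); there is no depth.
- camera_params(name): a dict with "K" (3x3 intrinsics, pixels), "dist_coeffs" ([k1, k2, p1, p2, k3] as OpenCV has them; the pictures are not rectified), "camera_from_world" (4x4, takes a point from world to camera coordinates). Camera axes: x right, y down, z forward; pixel columns grow to the right and rows downward; lengths in m; the calibration is good to about 2 mm. A picture is of the moment at which its call begins. camera_params takes no time and is no camera call.
A pose or a line that the arm cannot do raises MotionError and nothing moves.
- sign_off(): hands the job in; it is judged then, once.
Trained networks look in the newest picture that a camera, given by its name, has taken for a name from the list of things; names that differ only in an ending like _2 or _b are one class to them, and where a whole thing is asked for, a point or a joint stands for the part that bears it (a point fixed in the world has none). Each returns a list of dicts, best first, with "confidence" (0 to 1); they miss things now and then, are a little off and sometimes report something else, mostly with a low value. They report only what shows in the picture. A call takes as long as a camera call. They do not tell look-alikes from the thing itself.
- look_for(camera, name): "at" ([column, row] in pixels, amid what is visible of it).
- tip_of(camera, name): "at" ([column, row] in pixels: a listed point, or the origin of a listed thing).
Readings, each from a call of its own:
- read_time_s(): time.
- read_qpos(): joint angles.
- read_joint_vel(): joint speeds.
- read_effort(): joint torques, N m.
- read_eef_pos(): TCP position.
- read_tcp_rot(): TCP orientation.
- read_ft_force(): force on the tool from outside, world axes, zero at the start.
- read_ft_torque(): the same for the moment, N m.
- read_finger_gap(): finger opening in m.
- read_grasp_force(): force on a finger pad.
Only numpy, scipy, OpenCV 4.12 (cv2) and the standard library are available. Lean on these libraries where they do the work, as an engineer would, in place of code of your own. Each camera call takes 0.05 s, during which the arm holds its last target. There are 200 camera calls.

## Task

Take the bright steel bolt out of the tray and load it into the teal V-clamp, round nose first, so that it lies in the cradle under the screw with its nose up against the end stop. With your hand off the bolt, turn the T-handle clockwise until the rising resistance tells you that the bolt is firmly clamped, without forcing it, and let go. Leave the other bolts, the padlock and the lock cylinder where they are.

Things in the scene. Friction and masses are not known exactly. Their poses are not given: they have to be found in the camera images.
- bolt: The bolt to clamp: bright steel round bar, 165 mm long, 20 mm thick, 0.25 to 0.5 kg. +x end: full round nose; -x end: shoulder and a thinner tail spigot, 14 mm thick, 13 mm long. Origin at its centre, on its axis; x runs along it towards the nose. At the start it lies level in one of the tray's three slots, axis 28 mm above the bench. It rolls about x freely.
- bolt_nose (a point): Tip of the steel bolt's round nose, on its axis, 82.5 mm from its centre.
- tray_mid (a point): Grey fixed tray, 187 x 152 mm, 38 mm high; centre of its top. x along its three bolt slots, which are 56 mm apart. Slot walls are flush with the bolts' tops, 0.75 mm play each side, so that the bolts can be gripped only at their middles: there a finger channel 40 mm wide runs right across the tray, open at both sides, its floor 4 mm above the bench.
- cradle (a point): The clamp, fixed to the bench: point on the axis of a bolt lying in its V-cradle, right below the screw, 44 mm above the bench; x level along that axis towards the end stop, z up. Steel 90-degree V-block, 52 mm wide, x -35 to +25 mm, top 1.5 mm above the axis. Bolt at home: centre at x = -27.5 mm, tail end at x = -110 mm.
- rail_end (a point): Open end of the clamp's loading rail, at x = -140 mm of the cradle point, on the same axis. The rail runs from here to the V-block and carries the bolt at the same height in a shallow groove; it is only 18 mm wide, so fingers can straddle bolt and rail down to the teal base (14 mm high, 90 mm wide, x -145 to +75 mm). From the rail the bolt goes in endways, under the yoke.
- bridge (a point): Centre of the top of the teal yoke's bridge over the V-block, 87 mm above the bench: 26 mm long along the bolt axis, 72 mm wide, 15 mm thick, legs 52 mm apart inside; a boss 26 mm wide and 4 mm high stands on it round the screw.
- stop (a point): Centre of the face of the end stop, an upright dark plate 36 mm wide, 56 mm high, 55 mm beyond the cradle point; axes as for cradle. The nose tip comes to this point.
- tee (a point): Centre of the black T-handle's crossbar, 60 mm long, 12 mm thick, 14 mm high (round ends 17 mm), on an upright 10 mm stem, over the cradle point. y along the bar, x across it, z up; the axes turn with it. 117 to 119 mm above the bench at the start, 2 mm lower per radian tightened. Equal end for end. When clamped the bar's centre is still 22 mm above the boss.
- screw (a joint): Turn of the T-handle (rad), growing clockwise from above; lowers the pad 2 mm per rad. Starts at 2.0 to 3.2. Steady drag of about 0.25 N m against either direction; stays where it is left. With the bolt in the cradle the pad touches it at about 4.5 and the torque then rises by about 0.35 N m per rad: 0.4 rad past the touch is firm (70 N on the bolt), over 1 rad past is forced.
- pad: Round brass pressure pad under the screw, 20 mm wide, 6 mm thick; it does not turn. Origin at the centre of its underside, 2.6 to 5 mm above the top of a bolt in the cradle at the start.
- brass_bolt: Bystander: brass bolt, same shape and size as the steel one, in another tray slot. Origin at its centre, x along it to its round nose.
- black_bolt: Bystander: black bolt, same shape and size as the steel one, in another tray slot. Origin at its centre, x along it to its round nose.
- padlock_mid (a point): Bystander: brass padlock standing shackle up, 24 x 50 mm, 80 mm high; centre of its body, 22 mm up.
- lock_cylinder_mid (a point): Bystander: door-lock cylinder lying on its side, 62 x 33 x 17 mm; its centre, 8.5 mm up.
Things that resemble listed ones, but are neither listed nor needed, are in the scene too. Of the things that look like the bolt, the smallest one is meant.

How it is judged:
On the way:
1. the bolt lies in the cradle with its nose against the end stop, the hand off it, not yet clamped (x of bolt_nose in the frame of stop between -0.004 and 0.003 m and y of bolt_nose in the frame of stop between -0.003 and 0.003 m and z of bolt_nose in the frame of stop between -0.003 and 0.003 m and angle between the x axis of bolt and the x axis of stop, either way round below 0.04 rad and contact force between the fingers and bolt below 0.2 N and contact force between pad and bolt below 5 N), for 0.2 s.
At the end, for the whole second after the job is handed in: The bolt is at rest in the V-cradle, nose tip within 4 mm of the end stop and within 3 mm of the cradle's axis, lined up with it within 0.04 rad, and the pad presses on it with more than 30 N after the T-handle has been let go (x of bolt_nose in the frame of stop between -0.004 and 0.003 m and y of bolt_nose in the frame of stop between -0.003 and 0.003 m and z of bolt_nose in the frame of stop between -0.003 and 0.003 m and angle between the x axis of bolt and the x axis of stop, either way round below 0.04 rad and contact force between pad and bolt above 30 N and linear speed of bolt below 0.01 m/s); the robot touches nothing.
It fails at once if the screw is forced: the pad presses the bolt with more than 240 N (contact force between pad and bolt above 240 N).
It fails at once if the brass bolt is disturbed (moved more than 15 mm) (distance of brass_bolt from where it was at the start of the episode above 0.015 m).
It fails at once if the black bolt is disturbed (moved more than 15 mm) (distance of black_bolt from where it was at the start of the episode above 0.015 m).
It fails at once if the padlock is disturbed (moved more than 15 mm) (distance of padlock_mid from where it was at the start of the episode above 0.015 m).
It fails at once if the lock cylinder is disturbed (moved more than 15 mm) (distance of lock_cylinder_mid from where it was at the start of the episode above 0.015 m).
It also fails if it takes over 72 s, if anything falls off the work surface, if the arm or the gripper's body presses on something with over 40 N, if the wrist force passes 120 N, or if a joint passes its speed limit or range.

## Working session

There is one attempt and no reset: what is moved stays moved. The work goes in short steps, each a Python script; the robot and the scene stay as the last script left them, time stands still between calls to the robot, and variables do not carry over. Pictures are saved under pics/ and viewed, at most 10 in all, crops included, and the job is handed in when it is done.

```bash
mkdir -p pics; ls; cat > h.py <<'E'
import numpy as np, cv2
from bench import *
from scipy.spatial.transform import Rotation as R
def snap(c,fn=None):
    im=read_camera(c)
    if fn: cv2.imwrite('pics/'+fn,im[:,:,::-1])
    return im
def ray(c,px):
    p=camera_params(c);K=np.array(p['K']);T=np.array(p['camera_from_world'])
    u=cv2.undistortPoints(np.array([[px]],float),K,np.array(p['dist_coeffs'])).ravel()
    return -T[:3,:3].T@T[:3,3], T[:3,:3].T@np.array([u[0],u[1],1])
def atz(c,px,z):
    o,d=ray(c,px); return o+d*(z-o[2])/d[2]
def proj(c,P):
    p=camera_params(c);T=np.array(p['camera_from_world'])
    return cv2.projectPoints(np.array(P,float).reshape(-1,1,3),cv2.Rodrigues(T[:3,:3])[0],T[:3,3],np.array(p['K']),np.array(p['dist_coeffs']))[0].reshape(-1,2)
def down(yaw):  # tool z down, tool y along world angle yaw
    y=np.array([np.cos(yaw),np.sin(yaw),0]);z=np.array([0,0,-1.]);x=np.cross(y,z)
    return R.from_matrix(np.c_[x,y,z]).as_quat()
E
python3 - <<'E'
from h import *
for c in('top','side'):
    snap(c,c+'0.png')
    p=camera_params(c);print(c,ray(c,(320,240)))
    for n in ['bolt','bolt_nose','tray_mid','brass_bolt','black_bolt','cradle','rail_end','bridge','stop','tee','padlock_mid','lock_cylinder_mid']:
        z={'bolt':.028,'bolt_nose':.028,'tray_mid':.038,'cradle':.044,'rail_end':.044,'bridge':.087,'stop':.044,'tee':.118,'padlock_mid':.022,'lock_cylinder_mid':.0085}.get(n,.028)
        for d in tip_of(c,n)[:5]: print(c,n,np.round(d['at'],1),round(d['confidence'],2),np.round(atz(c,d['at'],z),4)[:2])
E
```

```text
pics
top (array([ 0.5436575 , -0.00920657,  1.12407278]), array([ 0.10645739, -0.01890629, -0.99441101]))
top bolt [498.5 334.5] 0.78 [ 0.4651 -0.4248]
top bolt [375.4 183.7] 0.69 [ 0.7906 -0.1501]
top bolt [387.6 312.1] 0.63 [ 0.5072 -0.1816]
top bolt_nose [327.  168.3] 0.97 [ 0.8223 -0.0414]
top bolt_nose [381.  275.8] 0.89 [ 0.5859 -0.1659]
top tray_mid [388.3 313.1] 0.6 [ 0.5054 -0.1816]
top tray_mid [130.9 224.9] 0.6 [0.6812 0.3836]
top brass_bolt [362.9 318. ] 0.83 [ 0.493 -0.128]
top brass_bolt [216.2 324.2] 0.62 [0.4711 0.1901]
top black_bolt [412.5 308.2] 0.7 [ 0.5171 -0.236 ]
top cradle [231.9 263.2] 0.75 [0.6035 0.1591]
top cradle [132.4 225.8] 0.28 [0.6786 0.3781]
top rail_end [212.2 328. ] 0.96 [0.4638 0.1953]
top bridge [228.4 260.9] 0.7 [0.6057 0.1598]
top stop [240.6 238.6] 0.81 [0.6574 0.1424]
top stop [228.4 265.4] 0.52 [0.5985 0.1664]
top tee [229.9 261.3] 0.47 [0.6031 0.1517]
top padlock_mid [300.5 178.4] 0.57 [0.799  0.0172]
top lock_cylinder_mid [132.4 226.9] 0.9 [0.6806 0.3907]
side (array([0.59346788, 0.71155909, 0.90954129]), array([ 0.03750672, -0.67055793, 
[... 211 characters left out ...]

side bolt_nose [343.3 218. ] 0.53 [ 0.5856 -0.1636]
side tray_mid [378.4 211. ] 0.81 [ 0.4997 -0.1846]
side brass_bolt [380.5 227.4] 0.56 [ 0.4942 -0.1383]
side black_bolt [371.9 197.5] 0.7 [ 0.5147 -0.2433]
side cradle [330.6 318.4] 0.84 [0.6015 0.1423]
side rail_end [396.8 345.2] 0.69 [0.4681 0.1959]
side rail_end [329.9 318.7] 0.17 [0.6028 0.1431]
side bridge [328.3 312. ] 0.79 [0.6063 0.156 ]
side bridge [381.6 212.2] 0.18 [ 0.4975 -0.1308]
side stop [305.5 315. ] 0.65 [0.6533 0.1377]
side tee [330.3 302.2] 0.64 [0.6033 0.1542]
side padlock_mid [244.4 273.7] 0.91 [0.8014 0.0232]
side padlock_mid [397.7 343.5] 0.59 [0.463  0.1787]
side lock_cylinder_mid [274.2 438.4] 0.56 [0.6896 0.3852]
```

View pics/top0.png

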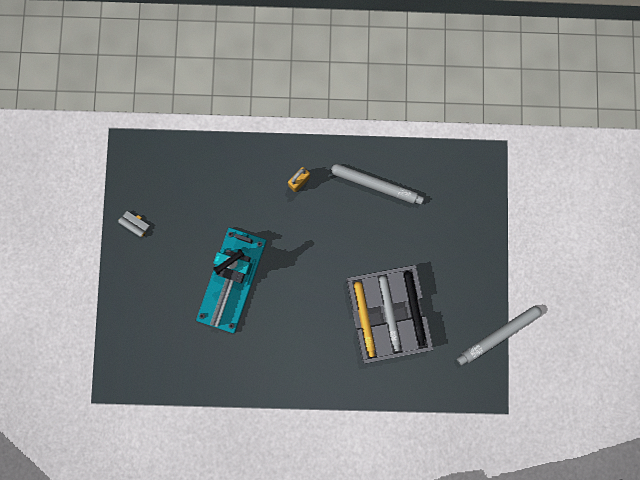

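View pics/side0.png

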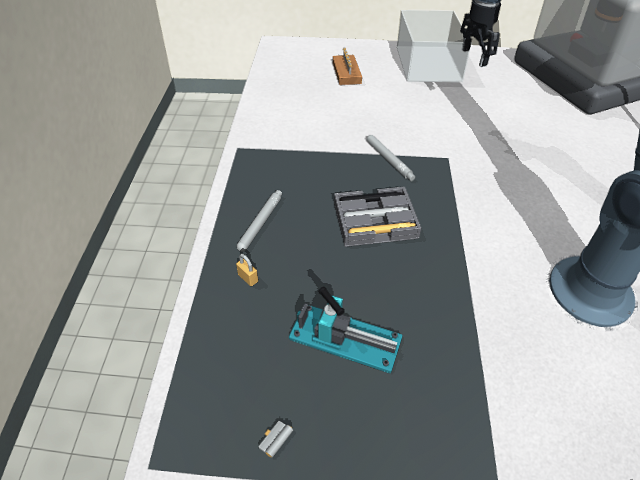

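The steel bolt is in the tray's middle slot, at (388,312) in the top picture. The two larger grey bars, at (378,184) and (500,335), are decoys. The clamp is at (230,270) with its stop pointing away from the robot. I'll zoom in to check the nose end and the T-bar angle.

```bash
python3 - <<'E'
from h import *
im=cv2.imread('pics/top0.png')
a=cv2.resize(im[260:370,340:440],None,fx=4,fy=4,interpolation=cv2.INTER_CUBIC)
b=cv2.resize(im[225:335,190:290],None,fx=4,fy=4,interpolation=cv2.INTER_CUBIC)
o=np.hstack([a,b])
# overlay model
c=np.array([.466,.1955]);s=np.array([.655,.140]);
def dot(P,off,dx):
    for u in proj('top',P): cv2.circle(o,(int((u[0]-off[0]+.5)*4)+dx,int((u[1]-off[1]+.5)*4)),2,(0,0,255),-1)
bx=np.array([.5085,-.182]);d=np.array([np.cos(.22),np.sin(.22)])
dot([[*(bx+t*d),.038] for t in(-.0825,0,.0825)],(340,260),0)
u=(s-c)/np.linalg.norm(s-c);print(u,np.arctan2(u[1],u[0]))
dot([[*(s+u*t),.044] for t in(-.195,-.055,0)]+[[*(s-u*.055),.118]],(190,225),400)
cv2.imwrite('pics/crop.png',o)
E
```

```text
[ 0.95948667 -0.28175402] -0.28562170388386665
```

View pics/crop.png

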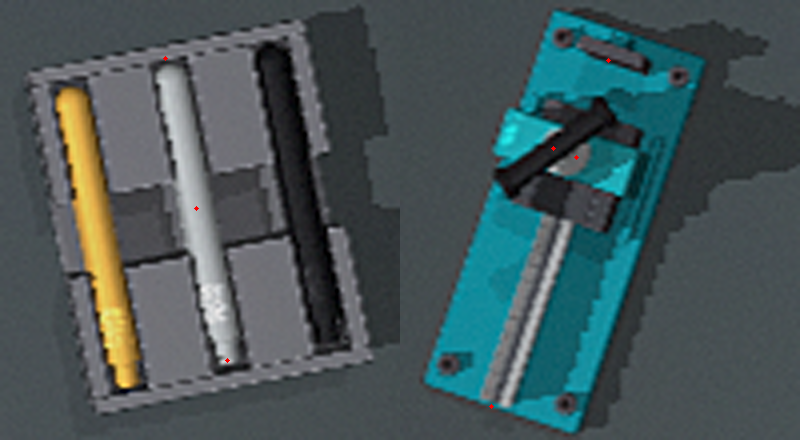

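```bash
python3 - <<'E'
from h import *
def T(cx,cy,z): 
    off=(340,260) if cx<400 else (190-100,225)
    return atz('top',(cx/4+off[0]-.375,cy/4+off[1]-.375),z)[:2]
yaw=lambda v:np.arctan2(v[1],v[0])
n,t=T(170,66,.030),T(232,364,.030);print('bolt',(n+t)/2,yaw(n-t),np.linalg.norm(n-t))
bl,br,tr,tl=[T(*p,.014) for p in((425,382),(580,432),(706,62),(552,10))]
print('base c',(bl+br+tr+tl)/4,yaw(tl-bl),yaw(tr-br),yaw(tr-tl)+np.pi/2,np.linalg.norm(tl-bl),np.linalg.norm(br-bl))
v=(tl-bl+tr-br);v/=np.linalg.norm(v);c=(bl+br+tr+tl)/4
print('cradle',c+.035*v,'rail',c-.105*v,'stop',c+.09*v)
a,b=T(505,188,.125),T(605,106,.125);print('tee',(a+b)/2,yaw(b-a),np.linalg.norm(a-b))
# side: teal corners at base
im=cv2.imread('pics/side0.png')
P=[[*(c+v*x+np.array([-v[1],v[0]])*y),.014] for x,y in((-.11,.045),(-.11,-.045),(.11,-.045),(.11,.045))]
print(proj('side',P))
o=im[265:385,270:420].copy();o=cv2.resize(o,None,fx=5,fy=5,interpolation=cv2.INTER_CUBIC)
tc=c+.035*v
for u in proj('side',P+[[*(c+v*-.105),.044],[*(c+.09*v),.044],[*tc,.118],[*tc,.091]]): cv2.circle(o,(int((u[0]-270+.5)*5),int((u[1]-265+.5)*5)),2,(0,0,255),-1)
cv2.imwrite('pics/crop2.png',o)
E
```

```text
bolt [ 0.50511707 -0.18622679] 0.22250498828868548 0.16421779306664894
base c [0.56873635 0.16385515] -0.285565504589523 -0.2914688949559707 -0.2981403438903709 0.21646436483032655 0.08962292267988305
cradle [0.60228979 0.15389692] rail [0.46807601 0.19372984] stop [0.65501663 0.13824827]
tee [0.602498   0.15357753] -0.8486045442061931 0.06413935007255306
[[391.42018756 371.57418102]
 [402.81290966 334.59654079]
 [303.82521329 303.83122682]
 [287.75922943 337.53149159]]
```

View pics/crop2.png

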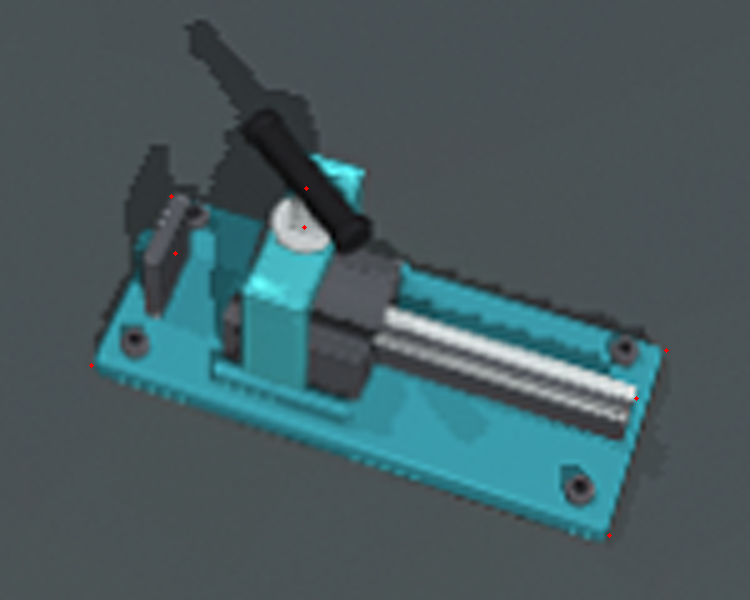

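The calibrated model points match both pictures to about 1–2 mm: cradle (0.602, 0.154), axis yaw -0.289, nose end on the far side from the robot. Next is the pick.

```bash
cat >> h.py <<'E'
CR=np.array([.6023,.1539]);YAW=-.289;V=np.array([np.cos(YAW),np.sin(YAW)])
def cl(x,z): return [*(CR+V*x),z]
E
python3 - <<'E'
from h import *
print(read_time_s())
B=[.506,-.1848]
for yw in(.222+np.pi/2,.222-np.pi/2):
    q=inverse_kinematics([*B,.1],down(yw));print('bolt',yw,None if q is None else np.round(q,2))
for yw in(YAW+np.pi/2,YAW-np.pi/2):
    q=inverse_kinematics(cl(-.11,.1),down(yw));print('clamp',np.round(q,2) if q is not None else q)
for a in np.arange(-6,7):
    yw=-.849+np.pi/2+a*.5
    q=inverse_kinematics(cl(0,.118),down(yw));print('tee',round(yw,2),np.round(q,2) if q is not None else q)
yw=.222-np.pi/2 if abs(inverse_kinematics([*B,.1],down(.222-np.pi/2))[6])<abs(inverse_kinematics([*B,.1],down(.222+np.pi/2))[6]) else .222+np.pi/2
print(yw)
move_gripper(.042,40)
move_ptp([*B,.12],down(yw))
print(read_time_s(),read_eef_pos(),read_finger_gap(),read_ft_force())
snap('top','pre_t.png')
E
```

```text
1.3
bolt 1.7927963267948965 [ 0.78  0.44 -0.6   1.96  0.32  0.84  1.8 ]
bolt -1.3487963267948966 [ 0.47  0.38 -0.23  1.97  0.11  0.8  -1.17]
clamp [ 0.42  0.59 -1.03  1.96  0.63  0.95  0.35]
clamp [ 0.14  0.44 -0.67  1.97  0.36  0.85 -2.59]
tee -2.28 [ 0.04  0.52 -0.46  1.75  0.28  0.94 -2.8 ]
tee -1.78 [ 0.14  0.55 -0.58  1.75  0.35  0.96 -2.36]
tee -1.28 [ 0.23  0.58 -0.7   1.74  0.44  0.98 -1.92]
tee -0.78 [ 0.26  0.6  -0.75  1.74  0.47  0.99 -1.44]
tee -0.28 [ 0.27  0.6  -0.75  1.74  0.48  1.   -0.95]
tee 0.22 [ 0.23  0.58 -0.71  1.74  0.44  0.98 -0.42]
tee 0.72 [ 0.25  0.59 -0.73  1.74  0.46  0.99  0.06]
tee 1.22 [ 0.27  0.6  -0.76  1.74  0.48  1.    0.55]
tee 1.72 [ 0.31  0.63 -0.82  1.74  0.53  1.01  1.02]
tee 2.22 [ 0.55  0.89 -1.25  1.73  0.9   1.22  1.28]
tee 2.72 [ 0.55  0.89 -1.25  1.73  0.9   1.22  1.78]
tee 3.22 [ 0.55  0.89 -1.25  1.73  0.9   1.22  2.28]
tee 3.72 [-1.13  0.81  1.15  1.81 -0.84  1.1  -2.24]
-1.3487963267948966
3.6417 [ 0.50599652 -0.18648453  0.12033473] 0.04206537079338091 [-0.80015904  0.05960692  0.11483875]
```

```bash
python3 - <<'E'
from h import *
B=[.506,-.1848]
print(read_eef_pos())
movel([*B,.060],speed=.12)
print(read_eef_pos(),read_ft_force())
try: movel([*B,.027],speed=.06)
except MotionError as e: print(e)
print(read_eef_pos(),read_ft_force())
snap('side','pre_s.png')
move_gripper(.015,60)
print(read_eef_pos(),read_finger_gap(),read_grasp_force(),read_ft_force(),read_time_s())
im=cv2.imread('pics/pre_s.png');cv2.imwrite('pics/pre_sc.png',cv2.resize(im[150:270,310:440],None,fx=4,fy=4,interpolation=cv2.INTER_CUBIC))
for x in(-.12,-.08):
  for z in (.15,.046):
    q=inverse_kinematics(cl(x,z),down(YAW-np.pi/2));print(np.round(q,2) if q is not None else q)
E
```

```text
[ 0.50594451 -0.18662217  0.12032767]
[ 0.50634029 -0.18507149  0.06020766] [ 0.04659597 -1.16375009 -0.10943302]
[ 0.50595525 -0.18473278  0.02675108] [ 0.29459122  0.03933222 -0.93093997]
[ 0.50686888 -0.18671695  0.02781662] 0.018374188526243757 58.51655602455139 [ 1.26397978 -3.21099928  1.80385696] 5.425
[-0.22  0.28 -0.26  1.98  0.09  0.89 -2.38]
[-0.29  0.44 -0.18  2.03  0.12  0.68 -2.41]
[-0.2   0.33 -0.23  1.91  0.09  0.91 -2.33]
[-0.26  0.48 -0.16  1.96  0.11  0.71 -2.35]
```

View pics/pre_sc.png

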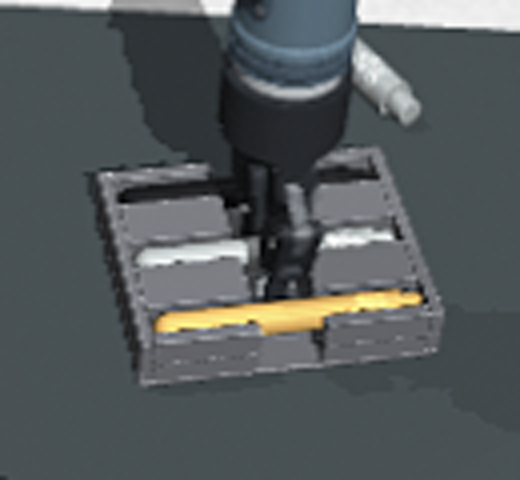

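The side view shows the fingers round the steel bolt's middle, inside the channel at about (285,245) in the crop, with the neighbouring bolts untouched. Now I'll lift it and carry it to the rail.

```bash
python3 - <<'E'
from h import *
p=read_eef_pos()
movel([p[0],p[1],.165],speed=.15)
f0=np.array(read_ft_force());print(f0,read_finger_gap())
Q=down(YAW-np.pi/2)
move_ptp(cl(-.125,.165),Q)
movel(cl(-.125,.062),speed=.12)
snap('top','rail_t.png');snap('side','rail_s.png')
pause(.3);f0=np.array(read_ft_force());print(f0,read_eef_pos(),cl(-.125,.062),read_time_s())
a=cv2.imread('pics/rail_t.png')[220:340,180:290];b=cv2.imread('pics/rail_s.png')[265:385,290:420]
cv2.imwrite('pics/railc.png',cv2.resize(np.hstack([a,b]),None,fx=3.3,fy=3.3,interpolation=cv2.INTER_CUBIC))
for n in('bolt','bolt_nose'):
  for c in('top','side'):
    for d in tip_of(c,n)[:3]: print(c,n,np.round(d['at'],1),round(d['confidence'],2),np.round(atz(c,d['at'],.062),4)[:2])
print('expect',cl(-.0425,.06))
E
```

```text
[ 0.02086106  0.37108302 -4.4750134 ] 0.0179389811524648
[-0.63830765 -0.28553903 -4.16753598] [0.48267944 0.18957614 0.0623291 ] [np.float64(0.4824838314289693), np.float64(0.1895242298016162), 0.062] 9.3083
top bolt [208.  320.4] 0.8 [0.4808 0.2015]
top bolt [496. 336.] 0.72 [ 0.4642 -0.4066]
top bolt [373.4 182.1] 0.64 [ 0.7864 -0.1414]
side bolt [390.4 156.2] 0.96 [ 0.4667 -0.3744]
side bolt [259.  217.9] 0.88 [ 0.7855 -0.1154]
side bolt [389.7 336.6] 0.86 [0.484  0.1882]
top bolt_nose [542.6 307.3] 0.94 [ 0.5271 -0.5066]
top bolt_nose [328.8 165.1] 0.84 [ 0.8208 -0.0441]
top bolt_nose [224.4 282.5] 0.79 [0.5612 0.1704]
side bolt_nose [348.6 325.9] 0.85 [0.5648 0.1692]
side bolt_nose [238.7 249.9] 0.66 [ 0.8161 -0.0121]
side bolt_nose [364.  135.7] 0.62 [ 0.5384 -0.4617]
expect [np.float64(0.5615625026858495), np.float64(0.1660122381325495), 0.06]
```

View pics/railc.png

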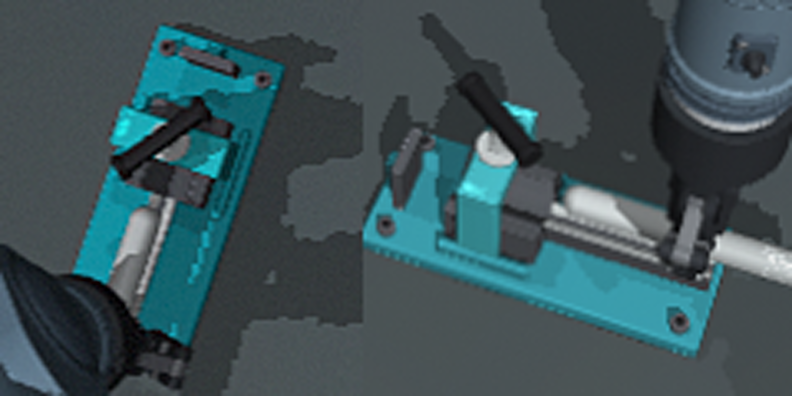

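The bolt hangs above the rail with its nose short of the V-block, near (142,215) in the left crop, and in line with the axis. Next I lower it gently until it touches.

```bash
python3 - <<'E'
from h import *
f0=np.array(read_ft_force())
z=.052;movel(cl(-.125,z),speed=.05)
while z>.040:
    f=np.array(read_ft_force())-f0
    print(round(z,4),np.round(f,1),np.round(read_ft_torque(),2),np.round(read_eef_pos(),4))
    if f[2]>3: break
    z-=.0015;movel(cl(-.125,z),speed=.03)
print(read_time_s())
snap('top','r2t.png');snap('side','r2s.png')
a=cv2.imread('pics/r2t.png')[220:340,180:290];b=cv2.imread('pics/r2s.png')[265:385,290:420]
cv2.imwrite('pics/r2.png',cv2.resize(np.hstack([a,b]),None,fx=3.3,fy=3.3,interpolation=cv2.INTER_CUBIC))
E
```

```text
0.052 [-0.9  0.3  1.5] [0.05 0.02 0.01] [0.4818 0.1894 0.0512]
0.0505 [-0.5 -0.1 -0.7] [-0.04  0.02  0.04] [0.4823 0.1895 0.0503]
0.049 [-0.6 -0.8 -1. ] [-0.06  0.02  0.03] [0.4824 0.1895 0.0489]
0.0475 [-0.9 -0.9 -0.6] [-0.1   0.05  0.  ] [0.4825 0.1894 0.0474]
0.046 [-1.8 -1.3 -1.2] [-0.1  -0.    0.02] [0.4825 0.1895 0.0459]
0.0445 [-0.4 -1.6 -0.1] [-0.2  -0.   -0.01] [0.4826 0.1894 0.0445]
0.043 [-4.3 -2.7 10.8] [-0.52  0.68 -0.02] [0.4826 0.1894 0.0443]
11.3583
```

View pics/r2.png

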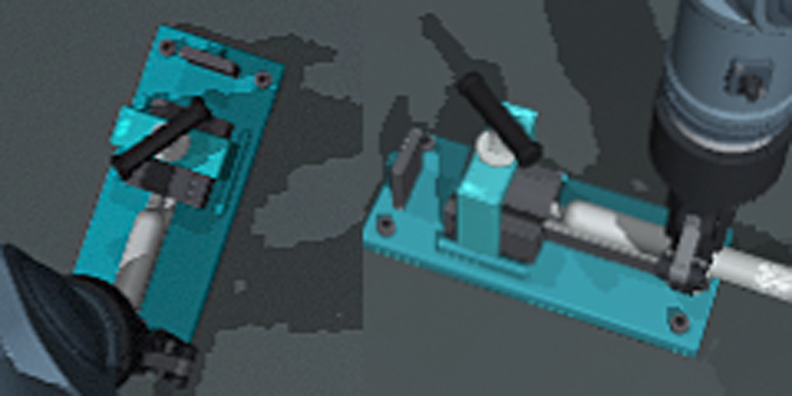

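The bolt touches down with the TCP at z = 0.0443, so it's seated on the rail and in line. Now I slide it in, regrip further back, and push to the stop.

```bash
cat >> h.py <<'E'
W=np.array([-V[1],V[0]])
def cf(v): v=np.array(v);return np.round([v[:2]@V,v[:2]@W,v[2]],2)
def slide(x0,x1,z,lim,step=.006,speed=.05):
    x=x0;f0=np.array(read_ft_force())
    while x<x1-1e-6:
        x=min(x+step,x1);movel(cl(x,z),speed=speed)
        f=cf(np.array(read_ft_force())-f0);p=np.array(read_eef_pos())
        print(round(x,4),f,np.round([(p[:2]-CR)@V,(p[:2]-CR)@W,p[2]],4))
        if f[0]<-lim or abs(f[1])>15 or abs(f[2])>25: print('STOP');break
    return x
E
python3 - <<'E'
from h import *
movel(cl(-.125,.0446),speed=.05)
print(cf(read_ft_force()))
x=slide(-.125,-.085,.0446,12,.01)
print(read_time_s())
E
```

```text
[-0.54 -1.32 -1.82]
-0.115 [ 0.29  0.58 -0.94] [-0.1142 -0.0002  0.0445]
-0.105 [ 1.29  0.02 -1.75] [-0.1042 -0.0002  0.0446]
-0.095 [ 1.63 -0.78 -1.75] [-0.0943 -0.0003  0.0446]
-0.085 [ 0.42 -1.69 -0.48] [-0.0845 -0.0003  0.0446]
13.1083
```

```bash
python3 - <<'E'
from h import *
print(read_finger_gap())
move_gripper(.045)
movel(cl(-.085,.082),speed=.12)
movel(cl(-.1415,.082),speed=.15)
movel(cl(-.1415,.0445),speed=.12)
print(cf(read_ft_force()))
move_gripper(.015,35)
print(read_finger_gap(),read_grasp_force(),cf(read_ft_force()),read_eef_pos(),cl(-.1415,.0445))
x=slide(-.1415,-.094,.0445,10,.008)
if x>=-.0941: x=slide(x,-.078,.0445,8,.002,.03)
print(read_time_s(),read_finger_gap())
snap('top','s_t.png');snap('side','s_s.png')
a=cv2.imread('pics/s_t.png')[220:340,180:290];b=cv2.imread('pics/s_s.png')[265:385,290:420]
cv2.imwrite('pics/s.png',cv2.resize(np.hstack([a,b]),None,fx=3.3,fy=3.3,interpolation=cv2.INTER_CUBIC))
E
```

```text
0.018492809765074596
[ 0.51 -0.4   0.39]
0.018504625274397012 34.195261001586914 [-0.69 -2.79  5.34] [0.46710759 0.19307761 0.0454037 ] [np.float64(0.4666680971775932), np.float64(0.1942266281354295), 0.0445]
-0.1335 [-12.55  -2.65  13.09] [-0.1398 -0.001   0.0453]
STOP
15.5917 0.018643776667836547
```

View pics/s.png

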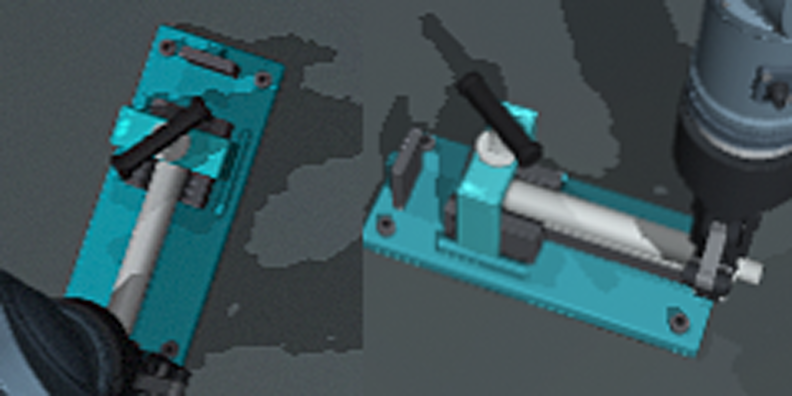

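The bolt jammed after 2 mm: pressing down on the tail at the rail end probably tipped the nose up. I'll release it and push squarely on the tail end with closed fingers instead.

```bash
python3 - <<'E'
from h import *
move_gripper(.045)
movel(cl(-.1415,.085),speed=.15)
movel(cl(-.205,.085),speed=.2)
move_gripper(0,30)
movel(cl(-.205,.060),speed=.15)
print(cf(read_ft_force()),read_finger_gap())
x=slide(-.205,-.170,.060,10,.0117,.06)
x=slide(x,-.130,.060,10,.008,.06)
print(read_time_s())
snap('top','s2_t.png');snap('side','s2_s.png')
a=cv2.imread('pics/s2_t.png')[220:340,180:290];b=cv2.imread('pics/s2_s.png')[265:385,290:420]
cv2.imwrite('pics/s2.png',cv2.resize(np.hstack([a,b]),None,fx=3.3,fy=3.3,interpolation=cv2.INTER_CUBIC))
E
```

```text
[-0.35  0.78  0.59] 0.00014990094739050089
-0.1933 [ 0.05 -0.87 -1.01] [-0.1921  0.0004  0.0607]
-0.1816 [ 0.54 -0.37 -0.6 ] [-0.1809 -0.      0.0601]
-0.17 [-0.1  -0.33 -0.85] [-0.1693  0.      0.06  ]
-0.162 [-0.75 -0.64 -0.51] [-1.621e-01 -1.000e-04  5.980e-02]
-0.154 [-1.02 -0.48 -0.2 ] [-1.539e-01 -1.000e-04  5.990e-02]
-0.146 [-0.48 -0.66 -0.08] [-1.456e-01 -1.000e-04  5.990e-02]
-0.138 [-1.19 -0.75 -0.03] [-1.376e-01 -1.000e-04  6.000e-02]
-0.13 [-1.21 -0.57  0.81] [-1.296e-01 -1.000e-04  5.990e-02]
20.2167
```

View pics/s2.png

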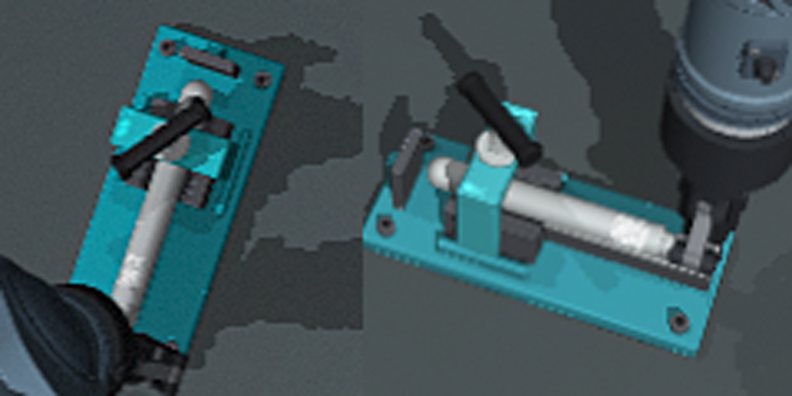

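The bolt's nose is through the yoke and about 10 mm short of the stop. I'll keep pushing until it touches.

```bash
python3 - <<'E'
from h import *
x=slide(-.130,-.110,.060,6,.002,.04)
pause(.2);print(cf(read_ft_force()),read_eef_pos())
movel(cl(-.145,.060),speed=.12);pause(.3)
movel(cl(-.145,.17),speed=.2)
for c in('top','side'):
  snap(c)
  for n,z in(('bolt_nose',.044),('bolt',.044),('tee',.118)):
    for d in tip_of(c,n)[:4]:
        P=atz(c,d['at'],z)[:2]-CR
        if np.hypot(*P)<.15: print(c,n,round(d['confidence'],2),np.round([P@V,P@W],4))
print(read_time_s())
E
```

```text
-0.128 [-3.22 -0.51  2.48] [-1.286e-01 -1.000e-04  6.000e-02]
-0.126 [-3.32 -0.09  3.03] [-0.1265 -0.      0.0599]
-0.124 [-4.43 -0.7   2.85] [-1.241e-01 -1.000e-04  5.990e-02]
-0.122 [-2.57 -0.57  2.64] [-1.218e-01 -1.000e-04  6.000e-02]
-0.12 [-3.33 -0.33  2.22] [-1.198e-01 -1.000e-04  6.000e-02]
-0.118 [-4.98 -1.35  3.42] [-1.192e-01 -1.000e-04  5.990e-02]
-0.116 [-8.44 -0.91  7.39] [-1.191e-01 -1.000e-04  5.980e-02]
STOP
[-9.25 -1.93  6.98] [0.48810615 0.18781155 0.05984066]
top bolt_nose 0.75 [0.0604 0.0048]
top bolt 0.94 [-0.0262  0.0046]
top tee 0.78 [-0.0007  0.0051]
side bolt_nose 0.62 [0.0548 0.0019]
side bolt 0.8 [-0.0238 -0.0006]
24.0583
```

The nose touched the stop, with the force rising from x = -0.119, and the hand is off the bolt. Next I grip the T-bar and turn it.

```bash
cat >> h.py <<'E'
TC=CR+V*.001
Y0=-.849+np.pi/2
def turn(t0,t1,step,z0,c,lim=9):
    t=t0
    while t<t1-1e-6:
        t=min(t+step,t1)
        movel([c[0],c[1],z0-.002*t],down(Y0-t),speed=.02)
        r=R.from_quat(read_tcp_rot()).as_matrix();a=np.arctan2(r[1,1],r[0,1])
        tq=np.mean([read_ft_torque()[2] for _ in range(3)])
        print(round(t,2),'act',round((Y0-a)%(2*np.pi),3),'Tz',round(tq,3),np.round(read_ft_force(),1),round(read_finger_gap(),4),round(read_time_s(),2))
        if abs(tq)>lim: print('LIM');break
    return t
E
python3 - <<'E'
from h import *
move_gripper(.045,30)
move_ptp([*TC,.175],down(Y0))
print(np.round(read_qpos(),2),read_time_s())
movel([*TC,.1205],speed=.1)
print(np.round(read_ft_force(),1),read_eef_pos())
move_gripper(.005,80)
print('gap',read_finger_gap(),read_grasp_force(),np.round(read_ft_force(),1),np.round(read_ft_torque(),2),read_eef_pos(),TC)
r=R.from_quat(read_tcp_rot()).as_matrix();print(np.arctan2(r[1,1],r[0,1]),Y0,np.round(read_qpos(),2),read_time_s())
snap('top','g_t.png');snap('side','g_s.png')
a=cv2.imread('pics/g_t.png')[200:340,170:310];b=cv2.imread('pics/g_s.png')[245:385,270:420]
cv2.imwrite('pics/g.png',cv2.resize(np.hstack([a,b]),None,fx=2.7,fy=2.7,interpolation=cv2.INTER_CUBIC))
E
```

```text
[ 0.29  0.53 -0.78  1.7   0.42  1.08  0.1 ] 26.7333
[0.3 0.8 1.2] [0.60322804 0.15382773 0.12021456]
gap 0.010656846894980152 77.96503191813827 [-3.5 -2.1  5.8] [-0.46  0.78 -0.2 ] [0.6025867  0.15269016 0.12166946] [0.60325853 0.15361501]
0.7202257697536808 0.7217963267948966 [ 0.26  0.59 -0.75  1.74  0.47  1.    0.06] 27.825
```

View pics/g.png

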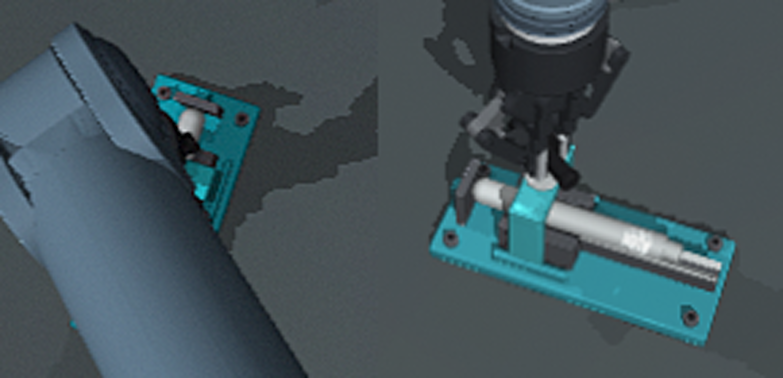

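The bolt's nose is against the stop and the fingers hold the T-bar (gap 10.7 mm). Now I turn clockwise, watching the torque.

```bash
python3 - <<'E'
from h import *
c=[.6025,.1526]
t=turn(0,.9,.15,.1212,c,.6)
t=turn(t,1.3,.1,.1212,c,.6) if t>.85 else t
print(np.round(read_qpos(),2))
E
```

```text
0.15 act 0.148 Tz -0.2 [-0.7  1.   1.2] 0.0104 28.23
0.3 act 0.297 Tz -0.202 [ 0.2 -1.   2.6] 0.01 28.52
0.45 act 0.446 Tz -0.18 [-0.6 -0.3  3.8] 0.0105 28.82
0.6 act 0.596 Tz -0.166 [-0.9  1.   3.4] 0.0104 29.12
0.75 act 0.746 Tz -0.189 [-0.3 -0.1  4.6] 0.0106 29.43
0.9 act 0.896 Tz -0.191 [0.8 0.5 5.2] 0.0103 29.73
1.0 act 0.996 Tz -0.099 [1.2 0.6 4.8] 0.011 29.98
1.1 act 1.096 Tz -0.179 [2.3 0.5 4.9] 0.0106 30.23
1.2 act 1.196 Tz -0.06 [2.7 0.5 5. ] 0.0105 30.48
1.3 act 1.296 Tz -0.133 [3.9 1.  5.4] 0.0105 30.73
[ 0.06  0.52 -0.48  1.75  0.29  0.94 -1.11]
```

```bash
cat >> h.py <<'E'
def turn2(t0,t1,step,z0,c):
    t=t0
    while t<t1-1e-6:
        t=min(t+step,t1)
        movel([c[0],c[1],z0-.002*t],down(Y0-t),speed=.02)
        T=[];F=[]
        for _ in range(6): T.append(read_ft_torque());F.append(read_ft_force());pause(.03)
        r=R.from_quat(read_tcp_rot()).as_matrix();a=(Y0-np.arctan2(r[1,1],r[0,1]))%(2*np.pi)
        print(round(t,2),'lag',round(t-a,4),'T',np.round(np.mean(T,0),3),'sd',np.round(np.std(T,0)[2],3),np.round(np.mean(F,0),1),'q7',round(read_effort()[6],3),round(read_finger_gap(),4),round(read_time_s(),2))
    return t
E
python3 - <<'E'
from h import *
turn2(1.3,1.8,.1,.1212,[.6025,.1526])
E
```

```text
1.4 lag 0.004 T [ 0.147 -0.837 -0.114] sd 0.018 [4.1 0.6 5.2] q7 0.093 0.0103 31.18
1.5 lag 0.004 T [ 0.136 -1.002 -0.097] sd 0.029 [4.9 0.7 4.9] q7 0.095 0.0105 31.62
1.6 lag 0.0038 T [ 0.141 -1.053 -0.086] sd 0.027 [5.2 0.8 4.8] q7 0.101 0.0105 32.08
1.7 lag 0.0037 T [ 0.148 -1.068 -0.092] sd 0.03 [5.3 0.5 5. ] q7 0.101 0.0103 32.52
1.8 lag 0.0036 T [ 0.091 -1.07  -0.084] sd 0.032 [5.5 1.1 4.9] q7 0.101 0.0103 32.98
```

```bash
python3 - <<'E'
from h import *
c=[.6025,.1526]
def go(t):
    movel([c[0],c[1],.1212-.002*t],down(Y0-t),speed=.02)
    r=R.from_quat(read_tcp_rot()).as_matrix();a=(Y0-np.arctan2(r[1,1],r[0,1]))%(2*np.pi)
    print(round(t,3),'lag',round(t-a,4),'Tz',np.round(read_ft_torque()[2],3),'e7',round(read_effort()[6],3),np.round(read_joint_vel()[6],4),round(read_time_s(),2))
for t in(1.81,1.82,1.83,1.84,1.85,1.84,1.83,1.82,1.81,1.80,1.81,1.82,1.83,1.84,1.85): go(t)
E
```

```text
1.81 lag 0.0049 Tz 0.19 e7 -0.15 0.0007 33.23
1.82 lag 0.0051 Tz 0.151 e7 -0.17 -0.0012 33.48
1.83 lag 0.0051 Tz 0.153 e7 -0.169 -0.0004 33.73
1.84 lag 0.0051 Tz 0.154 e7 -0.168 0.0011 33.98
1.85 lag 0.0051 Tz 0.181 e7 -0.167 -0.0001 34.23
1.84 lag 0.0038 Tz -0.045 e7 0.06 -0.0008 34.48
1.83 lag 0.0032 Tz -0.138 e7 0.188 0.0016 34.73
1.82 lag 0.003 Tz -0.207 e7 0.197 0.0006 34.98
1.81 lag 0.0031 Tz -0.218 e7 0.197 0.0008 35.23
1.8 lag 0.0031 Tz -0.233 e7 0.197 -0.0004 35.48
1.81 lag 0.0043 Tz 0.041 e7 -0.027 0.0003 35.73
1.82 lag 0.005 Tz 0.151 e7 -0.159 -0.0 35.98
1.83 lag 0.0052 Tz 0.221 e7 -0.169 0.0005 36.23
1.84 lag 0.0051 Tz 0.199 e7 -0.168 0.0002 36.48
1.85 lag 0.0051 Tz 0.143 e7 -0.167 0.0011 36.73
```

Slow micro-steps show the drag clearly: joint 7 effort is -0.168 clockwise and +0.197 back, so the pad isn't touching yet. I'll advance and check with micro-steps.

```bash
python3 - <<'E'
from h import *
c=[.6025,.1526]
def go(t): movel([c[0],c[1],.1212-.002*t],down(Y0-t),speed=.02)
t=1.85
try:
  while t<2.95:
    go(t+.07);go(t+.08);go(t+.09);t+=.10;go(t)
    e=read_effort()[6]
    print(round(t,3),'e7',round(e,3),'Tz',round(read_ft_torque()[2],3),np.round(read_ft_force(),1),round(read_finger_gap(),4),'q7',round(read_qpos()[6],2),round(read_time_s(),2))
    if e<-.315: break
except MotionError as x: print(x,t)
E
```

```text
1.95 e7 -0.167 Tz 0.119 [ 5.1 -0.3  5.3] 0.0104 q7 -1.69 37.73
2.05 e7 -0.166 Tz 0.172 [ 5.6 -0.2  4.5] 0.0103 q7 -1.78 38.73
2.15 e7 -0.166 Tz 0.181 [ 6.1 -0.3  4.2] 0.0106 q7 -1.88 39.73
2.25 e7 -0.166 Tz 0.171 [4.4 0.3 5.1] 0.0105 q7 -1.97 40.73
2.35 e7 -0.165 Tz 0.209 [ 5.8 -1.1  5.5] 0.0104 q7 -2.06 41.73
2.45 e7 -0.179 Tz 0.191 [ 5.6 -0.5  5. ] 0.0101 q7 -2.15 42.73
2.55 e7 -0.201 Tz 0.114 [ 5.7 -0.4  5.5] 0.0103 q7 -2.24 43.73
2.65 e7 -0.227 Tz 0.213 [ 4.7 -0.6  5.2] 0.0105 q7 -2.33 44.73
2.75 e7 -0.256 Tz 0.261 [ 4.6 -1.1  5.8] 0.0104 q7 -2.42 45.73
2.85 e7 -0.289 Tz 0.272 [ 4.  -1.   6.4] 0.0104 q7 -2.51 46.73
2.95 e7 -0.322 Tz 0.374 [ 4.5 -1.9  6.6] 0.0105 q7 -2.6 47.73
```

The pad touched at about 2.42 rad and the handle is now about 0.5 rad past that, with the torque up by about 0.16 N m: firm, not forced. I'll let go and check.

```bash
python3 - <<'E'
from h import *
move_gripper(.05)
p=read_eef_pos();movel([p[0],p[1],.2],speed=.12)
movel(cl(-.2,.25),speed=.25);pause(.3)
for c in('top','side'):
  snap(c,'f_'+c+'.png')
  for n,z in(('bolt_nose',.044),('bolt',.044),('tee',.113),('brass_bolt',.028),('black_bolt',.028)):
    for d in tip_of(c,n)[:4]:
        W_=atz(c,d['at'],z)[:2];P=W_-CR
        if np.hypot(*P)<.15 or 'b' in n[:2] and '_bolt' in n: print(c,n,round(d['confidence'],2),np.round([P@V,P@W],4),np.round(W_,3))
print(read_time_s(),np.round(read_ft_force(),1))
sign_off()
E
```

```text
top bolt_nose 0.93 [0.0628 0.0059] [0.664 0.142]
top bolt 0.91 [-0.0247  0.0042] [0.58  0.165]
top tee 0.78 [0.0027 0.0011] [0.605 0.154]
top brass_bolt 0.75 [-0.0273 -0.2952] [ 0.492 -0.121]
top black_bolt 0.78 [ 0.0331 -0.3999] [ 0.52  -0.239]
side bolt_nose 0.77 [0.0554 0.0053] [0.657 0.143]
side bolt 0.58 [-0.0251 -0.0044] [0.577 0.157]
side tee 0.58 [-0.0025 -0.002 ] [0.599 0.153]
side brass_bolt 0.89 [-0.0212 -0.3023] [ 0.496 -0.13 ]
side black_bolt 0.86 [ 0.0317 -0.4108] [ 0.516 -0.249]
50.9167 [-0.3  0.5  0.5]
the job is handed in; nothing more can be done
```

I loaded the steel bolt nose first up to the end stop, clamped it firmly (about 0.5 rad past the pad touching), let go of the T-handle and handed the job in at about 51 s; no verdict came back, and the brass and black bolts still measure about where they started.

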